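# Key the stage plate into the microscope base

### The arm

A 6-joint arm with a two-finger parallel gripper is mounted at the origin on the work surface. World frame = base frame: x ahead of the robot, y to its left, z up, the work surface at z = 0. Lengths are in mm, angles in rad, forces in N, time in s.
With the tool pointing down it reaches from about 425 to 950 mm from the base axis. Payload 3.5 kg.
Tool frame: the origin (TCP) lies where the fingers leave the gripper's body, on its centre line; the fingertips stand bot.tips_ahead ahead of it and the grasp point (between the pads) lies 54 mm ahead of it (bot.tips_ahead is the distance from the TCP to the fingertips, in mm); x points along the fingers, y is the direction in which the jaws open and shut, and the axes are right-handed (so a half turn about x gives the same grasp; the last joint's range is limited). The gripper opens to 85 mm and grips with 20 to 120 N. Pads are 22 mm wide; open, the fingers measure 114 mm over their backs; the gripper's body (76 mm by 85 mm) begins 54 mm behind the grasp point. The pads swing forward as they close: fully open they stand 13 mm farther back than shut.
Start: joints at [-1.37, 0.286, 1.577, -0, 1.279, -0.15], TCP at [231.986, -633.869, 303.925] pointing down, gripper open.
Joint ranges: [-2.77, 2.77], [-0.9, 2.22], [0.21, 2.48], [-1.53, 4.67], [0.24, 2.81], [-2.84, 2.84]. Speed limits (rad/s): [2.79, 2.79, 3.14, 3.14, 3.14, 3.14].

### API

Orientations are given as [roll, pitch, yaw] about the fixed x, y, z axes, in that order (R = Rz(yaw) Ry(pitch) Rx(roll)).
In Python, from workcell import bot gives the robot as it stands. The module is installed in compiled form; this text tells all that it offers.
- The arm moves only by the tool jog_arm, never from a script. Its argument "moves" is a list of rows, each a list of 6 numbers: the shift along the tool's x, y, z in cm, then the turn, a rotation vector about the tool's x, y, z in rad. A call has 1 to 12 rows; each row shifts and turns the commanded pose from where the row before left it, along the tool's axes as they then stand; what a row does not reach is not made up. A row lasts 1/8 s, in which the tool goes at most 62.5 mm and 10.7 degrees, less where a joint would pass 70% of its speed; a pose out of reach is approached as far as the arm can. A call is refused whole if a number of a shift passes 6.25 or a number of a turn 0.188, either way. A call with a gripper value outside its range is refused whole. "gripper" is the finger opening in cm, from 0 to 8.54, set as the call begins (left out, the last holds). The fingers move at their own pace and stop on an object; "grip_force" is the grip in N (left out, the last holds). Time passes only in rows, so rows that do not move let the fingers close. It gives the time, the measured TCP pose, the force and the opening at its end, in the units of the state.
- bot.observe(): the state, without advancing time (a new reading comes with each control period).
- bot.grab_frame(name): name is "side" or "top"; returns a dict with "color" (400x640x3 uint8, red, green, blue), "intrinsics" (3x3 intrinsics, pixels), "k1" (the pictures are not rectified: a ray, as slopes to the right and down, at radius r is drawn at 1 + k1 r^2 times it, then the intrinsics apply), "origin" and "attitude" of the camera in the world. Camera axes: x right, y down, z forward; pixel columns grow to the right and rows downward; lengths in mm; the calibration is good to about 2 mm. A picture is of the moment at which its call begins. There is no depth.
- bot.hand_in(): hands the job in, once; it reports no verdict.
The state is a dict: "time_s": time; "joints": joint angles; "qd": joint speeds; "joint_torque": joint torques, N m; "tcp_pos": TCP position; "tool_rot": TCP orientation; "contact_force": force on the tool from outside, world axes, zero at the start; "moment": the same for the moment, N m; "width": finger opening in mm.
Only numpy, scipy, OpenCV 4.12 (cv2) and the standard library are available. Lean on these libraries where they do the work, as an engineer would, in place of code of your own. Each camera call takes 0.05 s, during which the arm holds its last target.

### The job

The round black stage plate on the stereo-microscope base is sitting proud because its notch is not over the locating pin. With a fingertip against its rib, turn the plate round until the notch meets the pin, then press it down until it is fully home, and take the hand away. Do not lift the plate, and leave the other things on the bench where they are.

Things in the scene. Friction and masses are not known exactly. Their poses are not given: they have to be found in the camera images.
- micro_base: white microscope base fixed to the bench, 230 x 200 mm, its flat top 40 mm above the bench. Origin on the bench surface directly below the plate's axis; z up. In its frame the base reaches from x = -95 to +135 mm and y = -100 to +100 mm; a round socket (52 mm across, 30 mm tall above the base's top) stands at x = +106 mm; the pin is on the +y side. It stands at varying yaw
- axis (a point): point on the vertical axis about which the plate turns, on the base's top (40 mm above the bench)
- pin (a point): top of the fixed steel locating pin, 46 mm from the plate's axis. The pin is a round bar 9 mm thick lying on the base, pointing horizontally at the axis, from 39 to 76 mm from the axis, with a small steel block at its outer end (from 69 mm to 91 mm from the axis); its top is 8 mm above the base's top. Its outer part shows beyond the plate's edge
- notch (a point): point in the middle of the plate's rim notch, level with the plate's top face, 46 mm from the axis. The notch is 14 mm wide and is cut inwards from the rim to 37 mm from the axis. It has to come over the pin; brought within about 3 mm of centred and pressed, it goes down over the round-topped pin
- plate_top (a point): centre of the plate's top face. The plate is a black disc 110 mm across and 8 mm thick; before it is seated its underside is 8.5 mm and its top face 16.5 mm above the base's top (56.5 mm above the bench); seated, the top face is 6 mm lower. The middle, 48 mm across, is flat and free for pressing (a thin grey disc of 36 mm marks it)
- rib (a point): middle of the top edge of the finger rib, a straight upright bare-aluminium rib on the plate opposite to the notch, lying radially from 24 to 50 mm from the axis, 8 mm wide, 14 mm tall above the plate's top face. Pushed sideways by a fingertip on either face it turns the plate
- plate_turn (a joint): angle of the plate about its vertical axis, rad, growing counterclockwise seen from above; 0 (or any whole turn) when the notch is exactly over the pin. It turns freely in both directions without stops, with light friction (about 0.04 N m, some 1 N at the rib), and stays where it is left
- plate_drop (a joint): how far the plate has been pressed down, m: 0 at the start, 0.006 fully home, negative if lifted. It sits tight on its hub, so it moves only when pressed with about 4 N or more and stays where it is left; the pin stops it unless the notch is over the pin
- eyepiece_mid (a point): bystander: black eyepiece standing on the bench, 34 mm across at the foot, 55 mm tall; point at its middle
- oil_bottle_mid (a point): bystander: small amber oil bottle standing on the bench, 28 mm across, 60 mm tall; point at its middle
- dish_mid (a point): bystander: clear flat culture dish on the bench, 56 mm across, 14 mm tall; point at its middle
- slide_box_mid (a point): bystander: grey slide box on the bench, 85 x 30 x 30 mm; point at its middle

How it is judged:
By the outcome, as a careful person would: the job done as asked, in the order asked, and still so for the second after the job is handed in, with the robot touching nothing.
It also fails if it takes over 48 s, if anything falls off the work surface, if the arm or the gripper's body presses on something with over 40 N, if the wrist force passes 120 N, or if a joint passes its speed limit or range.

## Working session

There is one attempt and no reset: what is moved stays moved. The work goes in short steps, Python scripts to look and compute and a tool call to move; the robot and the scene stay as the last step left them, time stands still between calls to the robot, and variables do not carry over. Pictures are saved under pics/ and viewed, and the job is handed in when it is done.

Besides the shell and the picture viewer there is one more tool, called after ">>>" as a command line: name --pt "numbers of a row" for each row, then --argument value for the rest. jog_arm: Moves the arm, as the interface text tells. Its arguments: {"type":"object","properties":{"moves":{"type":"array","items":{"type":"array","items":{"type":"number"}}},"gripper":{"type":"number"},"grip_force":{"type":"number"}},"required":["moves"]}

```bash
mkdir -p pics; python3 - <<'E'
from workcell import bot
import cv2
print(bot.observe()); print(bot.tips_ahead)
for n in("side","top"):
    f=bot.grab_frame(n); cv2.imwrite(f"pics/{n}0.png",f["color"][:,:,::-1]); print(n,f["intrinsics"],f["k1"],f["origin"],f["attitude"])
E
```

```text
{'time_s': 0.0, 'joints': array([-1.37002371e+00,  2.87199622e-01,  1.57817908e+00, -3.05131221e-05,
        1.27859324e+00, -1.49986996e-01]), 'qd': array([-0.00051179, -0.00013481, -0.00210021, -0.00180422,  0.00098216,
        0.00215642]), 'joint_torque': array([ 2.54361294e-04, -4.05980980e+01, -2.92624658e+01, -1.35011492e-04,
        5.89473973e-03, -1.56809701e-06]), 'tcp_pos': array([ 231.87062128, -633.40707616,  302.52320602]), 'tool_rot': array([-1.70851185,  1.56841687,  1.78384924]), 'contact_force': array([ 0.19982042, -0.08084601,  0.02953636]), 'moment': array([-0.06683949,  0.0272807 , -0.02969694]), 'width': 85.22086035012073}
72.6
side [[493.05188474   0.         321.06519412]
 [  0.         493.05188474 203.48526788]
 [  0.           0.           1.        ]] 0.05220392571679743 [ 474.71426903 -617.3032401   755.66031713] [-2.38642511 -0.01079228 -0.16229047]
top [[464.15012812   0.         321.65782458]
 [  0.         464.15012812 198.79994096]
 [  0.           0.           1.        ]] 0.02611111305005905 [470.16363047  44.51500014 922.23538351] [-2.98087582 -0.01403827 -1.59899434]
```

View pics/side0.png

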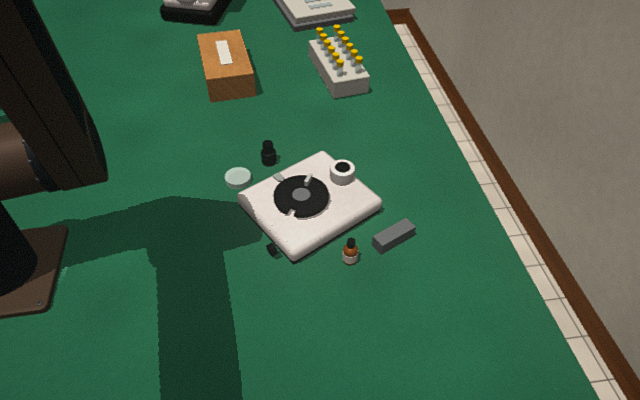

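View pics/top0.png

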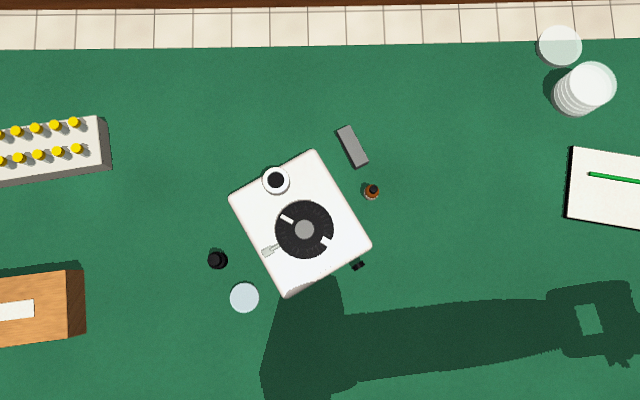

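```bash
cat > h.py <<'E'
import numpy as np, cv2
from scipy.spatial.transform import Rotation as R
def ray(f,u,v):
    K=f["intrinsics"]; 
    p=cv2.undistortPoints(np.array([[[u,v]]],float),K,np.array([f["k1"],0,0,0,0]))[0,0]
    return R.from_euler('xyz',f["attitude"]).apply([p[0],p[1],1])
def at_z(f,u,v,z):
    d=ray(f,u,v); o=np.array(f["origin"]); return o+d*(z-o[2])/d[2]
def proj(f,P):
    P=np.atleast_2d(P); c=R.from_euler('xyz',f["attitude"]).inv().apply(P-np.array(f["origin"]))
    q,_=cv2.projectPoints(c.reshape(-1,1,3),np.zeros(3),np.zeros(3),f["intrinsics"],np.array([f["k1"],0,0,0,0])); return q[:,0]
def crop(f,u0,v0,w,h,s,name):
    im=f["color"][v0:v0+h,u0:u0+w,::-1]; cv2.imwrite(name,cv2.resize(im,None,fx=s,fy=s,interpolation=cv2.INTER_CUBIC))
E
python3 - <<'E'
from workcell import bot
from h import *
f=bot.grab_frame("top"); crop(f,220,140,160,160,3.6,"pics/tc.png")
for uv,z in (((304.5,229.5),56.5),((276,180),70),((228,198),40),((315,149),40),((372,246),40),((286,220),70.5)): print(uv,at_z(f,*uv,z))
f=bot.grab_frame("side"); crop(f,230,140,160,125,4.8,"pics/sc.png")
print(at_z(f,301.5,195,56.5), at_z(f,342,167,70))
E
```

```text
(304.5, 229.5) [552.87156934  62.09749423  56.5       ]
(276, 180) [645.74660096 112.98742533  70.        ]
(228, 198) [619.00793969 207.72139549  40.        ]
(315, 149) [711.91734213  38.35345157  40.        ]
(372, 246) [519.68129225 -64.78517072  40.        ]
(286, 220) [569.99895727  95.49155165  70.5       ]
[553.96826064  59.59962674  56.5       ] [645.43020285 113.49084985  70.        ]
```

View pics/tc.png

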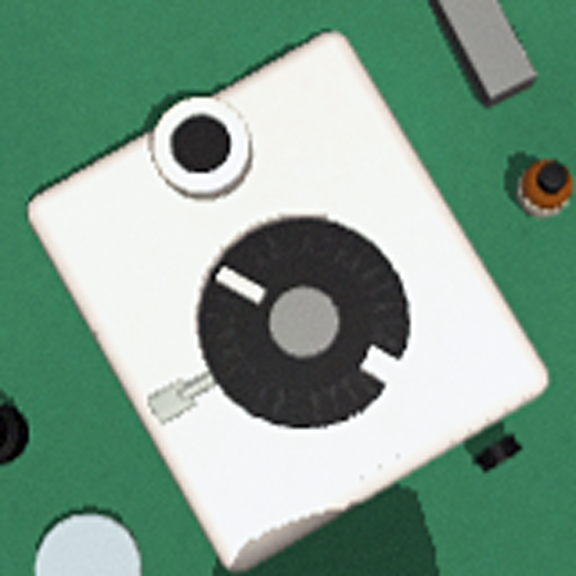

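View pics/sc.png

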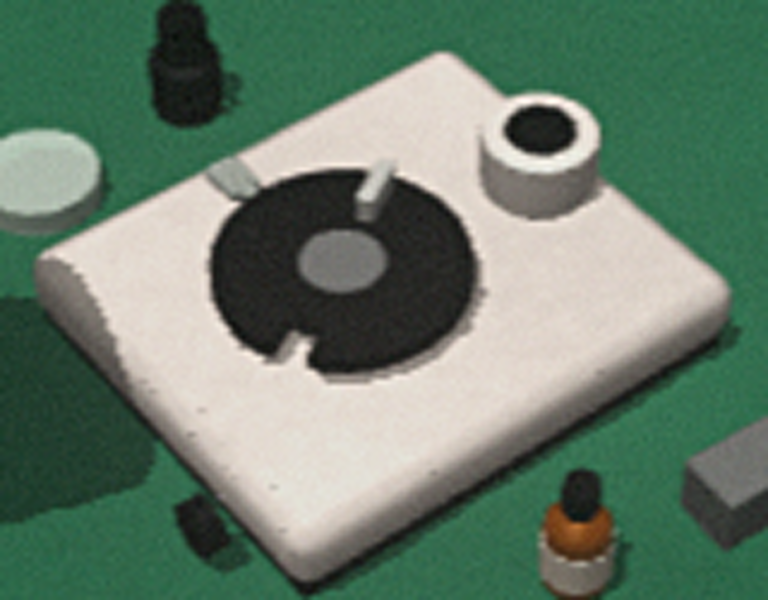

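```bash
python3 - <<'E'
from workcell import bot
from h import *
s=bot.observe(); M=R.from_euler('xyz',s["tool_rot"]).as_matrix(); print(M.round(3))
f=bot.grab_frame("top")
def c(x,y): return 220+(x+.5)/3.6-.5,140+(y+.5)/3.6-.5
A=at_z(f,*c(304,321),56.5);print("axis",A)
for n,xy,z in(("ribin",(261,296),70.5),("ribout",(221,271),70.5),("notch in",(367,362),56.5),("notch c1",(404,357),56.5),("notch c2",(376,385),56.5),("pinblock",(172,401),48),("sock",(200,142),70)):
    P=at_z(f,*c(*xy),z)-A; print(n,P.round(1),np.hypot(*P[:2]),np.degrees(np.arctan2(P[1],P[0])))
f=bot.grab_frame("side")
def c(x,y): return 230+(x+.5)/4.8-.5,140+(y+.5)/4.8-.5
A=at_z(f,*c(342,261),56.5);print("axis",A)
for n,xy,z in(("ribin",(367,203),70.5),("ribout",(384,165),70.5),("notch c1",(271,357),56.5),("notch c2",(311,369),56.5),("pinblock",(225,175),48),("sock",(540,128),70)):
    P=at_z(f,*c(*xy),z)-A; print(n,P.round(1),np.hypot(*P[:2]),np.degrees(np.arctan2(P[1],P[0])))
E
```

```text
[[-0.     0.344 -0.939]
 [ 0.002 -0.939 -0.344]
 [-1.    -0.002 -0.   ]]
axis [554.19280557  62.84670822  56.5       ]
ribin [12.1 21.4 14. ] 24.569006030560562 60.611735908847216
ribout [25.5 41.7 14. ] 48.83772993878568 58.542385787053625
notch in [-22.1 -32.1   0. ] 38.987899088375165 -124.58583271645166
notch c1 [-20.1 -51.3   0. ] 55.106088701336546 -111.35637738060987
notch c2 [-34.1 -36.4   0. ] 49.886420280116795 -133.12782912803866
pinblock [-39.   69.6  -8.5] 79.7491655001152 119.23832679841063
sock [93.3 51.6 13.5] 106.6631464669133 28.94493997016072
axis [553.08431198  62.59181608  56.5       ]
ribin [13.2 18.1 14. ] 22.41745297589902 54.02570461958365
ribout [23.5 39.8 14. ] 46.16500668859188 59.435196526503
notch c1 [-35.  -48.6   0. ] 59.89894727522744 -125.75276355924153
notch c2 [-20.1 -57.4   0. ] 60.78981425253165 -109.31557668250613
pinblock [-42.1  67.5  -8.5] 79.49240996520469 121.94553559457994
sock [93.  53.  13.5] 107.04331472535404 29.702976626818362
```

>>> jog_arm --pt "0 0 0 0 0 0" --gripper 0 --grip_force 40

```text
time_s: 0.42
tcp_pos: [232.0, -633.8, 303.8]
tool_rot: [-1.645, 1.571, 1.847]
contact_force: [0.2, -0.3, -0.4]
width: 69.6
```

>>> jog_arm --pt "0 -3.6 -3.4 0 0 0" --pt "0 -3.6 -3.4 0 0 0" --pt "0 -3.6 -3.4 0 0 0" --pt "0 -3.6 -3.4 0 0 0" --pt "0 -3.6 -3.4 0 0 0" --pt "0 -3.6 -3.4 0 0 0" --pt "0 -3.6 -3.4 0 0 0" --pt "0 -3.6 -3.4 0 0 0" --pt "0 -3.6 -3.4 0 0 0" --pt "0 -3.6 -3.4 0 0 0" --pt "0 -3.6 -3.4 0 0 0" --pt "0 -3.6 -3.4 0 0 0"

```text
time_s: 1.92
tcp_pos: [467.1, -86.4, 304.4]
tool_rot: [2.336, 1.57, -0.455]
contact_force: [0.6, -1.0, -0.6]
width: -0.2
```

>>> jog_arm --pt "0 0 0 -0.18 0 0" --pt "0 0 0 -0.18 0 0" --pt "0 0 0 -0.18 0 0" --pt "0 0 0 -0.18 0 0" --pt "0 0 0 -0.18 0 0" --pt "0 0 0 -0.18 0 0" --pt "0 0 0 -0.18 0 0" --pt "0 0 0 -0.18 0 0" --pt "0 0 0 -0.18 0 0" --pt "0 0 0 -0.18 0 0" --pt "0 0 0 -0.18 0 0" --pt "0 0 0 -0.18 0 0"

```text
time_s: 3.42
tcp_pos: [466.7, -88.0, 304.1]
tool_rot: [0.159, 1.57, -0.466]
contact_force: [-0.3, -0.3, -0.6]
width: 0.1
```

```bash
cat >> h.py <<'E'
def delta(s,target_xyz,zyaw=None):
    M=R.from_euler('xyz',s["tool_rot"]).as_matrix(); d=(np.array(target_xyz)-s["tcp_pos"])/10
    print("tool shift cm",(M.T@d).round(2)); z=M[:,2]; cy=np.degrees(np.arctan2(z[1],z[0])); print("zyaw",cy.round(1))
    if zyaw is not None: print("turn x rad",np.radians(-(zyaw-cy)).round(3))
E
python3 - <<'E'
from workcell import bot
from h import *
s=bot.observe(); print(s["tcp_pos"],s["joints"].round(2),s["width"],bot.tips_ahead)
delta(s,[553.5,107,200],-31)
E
```

```text
[466.65582054 -87.97047933 304.14490204] [-0.4  -0.17  2.05 -0.    1.26 -1.35] 0.0790387443541306 72.6
tool shift cm [10.41 20.89 -4.37]
zyaw -35.8
turn x rad -0.084
```

>>> jog_arm --pt "1 4.18 -0.87 -0.084 0 0" --pt "2 4.3 -0.51 0 0 0" --pt "2.5 4.3 -0.51 0 0 0" --pt "2.5 4.3 -0.51 0 0 0" --pt "2.5 4.3 -0.51 0 0 0" --pt "3 0 0 0 0 0" --pt "0 0 0 0 0 0"

```text
time_s: 4.3
tcp_pos: [554.6, 108.9, 166.2]
tool_rot: [-2.574, 1.564, -3.12]
contact_force: [0.7, 0.0, 0.3]
width: 0.0
```

```bash
python3 - <<'E'
from workcell import bot
from h import *
s=bot.observe(); print(s["tcp_pos"],s["joints"].round(2))
delta(s,[553.5,107,134],-31)
f=bot.grab_frame("top"); crop(f,220,140,160,160,3.6,"pics/t1.png")
f=bot.grab_frame("side"); crop(f,220,80,160,150,4,"pics/s1.png")
T=s["tcp_pos"]-[0,0,72.6]; print((proj(f,T)-[220,80])*4)
E
```

```text
[554.58164823 108.88553582 166.15896422] [ 0.01  0.2   1.95 -0.    1.   -1.01]
tool shift cm [ 3.22 -0.21  0.02]
zyaw -31.3
turn x rad -0.005
[[312.49812651 337.73938934]]
```

View pics/t1.png

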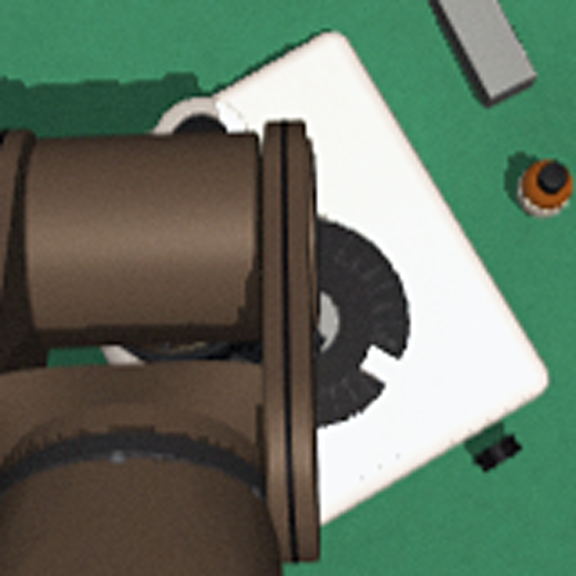

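View pics/s1.png

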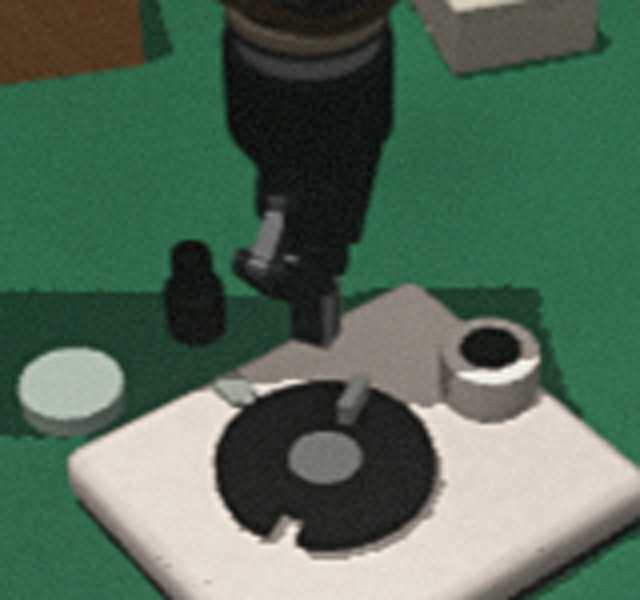

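The side view shows the closed tips at crop (315,342), against a predicted (312,338). So tips_ahead = 72.6 holds with the gripper shut, and the rib is to the right of the tips. I'll lower now.

>>> jog_arm --pt "1.2 -0.1 0 0 0 0" --pt "1.2 -0.1 0 0 0 0" --pt "0.8 0 0 0 0 0" --pt "0 0 0 0 0 0"

```text
time_s: 4.9
tcp_pos: [554.6, 106.6, 135.8]
tool_rot: [-2.594, 1.569, -3.141]
contact_force: [0.6, -0.1, -0.6]
width: 0.1
```

```bash
python3 - <<'E'
from workcell import bot
from h import *
s=bot.observe(); print(s["tcp_pos"],s["contact_force"])
delta(s,[553.5,107,134],-31)
f=bot.grab_frame("side"); crop(f,220,80,160,150,4,"pics/s2.png")
E
```

```text
[554.6273194  106.56706296 135.81464122] [ 0.61881583 -0.11852673 -0.63160216]
tool shift cm [ 0.18 -0.02 -0.12]
zyaw -31.3
turn x rad -0.006
```

View pics/s2.png

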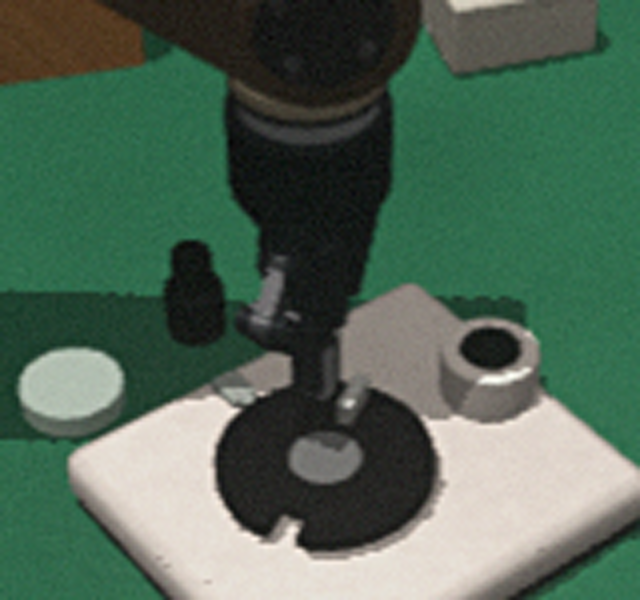

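>>> jog_arm --pt "0.1 0 0.3 0 0 0" --pt "0 0 0.3 0 0 0" --pt "0 0 0.3 0 0 0" --pt "0 0.15 0.47 0.12 0 0" --pt "0 0.15 0.47 0.12 0 0" --pt "0 0.15 0.47 0.12 0 0" --pt "0 0.15 0.47 0.12 0 0" --pt "0 0 0 0 0 0"

```text
time_s: 5.95
tcp_pos: [581.1, 93.9, 135.9]
tool_rot: [-0.113, 1.571, -1.138]
contact_force: [0.1, 0.5, -0.6]
width: -0.1
```

```bash
cat >> h.py <<'E'
A=np.array([553.6,62.5])
def rel(s):
    M=R.from_euler('xyz',s["tool_rot"]).as_matrix(); d=np.append(A,0)-s["tcp_pos"]; d[2]=0
    z=M[:,2]; print("pos in tool frame rel axis",(M.T@-d).round(1),"z",s["tcp_pos"][2].round(1),"rib angle if flush",(np.degrees(np.arctan2(z[1],z[0]))+90).round(1),"F",s["contact_force"].round(1))
E
python3 - <<'E'
from workcell import bot
from h import *
rel(bot.observe())
f=bot.grab_frame("side"); crop(f,220,80,160,150,4,"pics/s3.png")
f=bot.grab_frame("top"); crop(f,220,140,160,160,3.6,"pics/t3.png")
E
```

```text
pos in tool frame rel axis [ -0.   39.8 -12.6] z 135.9 rib angle if flush 31.2 F [ 0.1  0.5 -0.6]
```

View pics/s3.png

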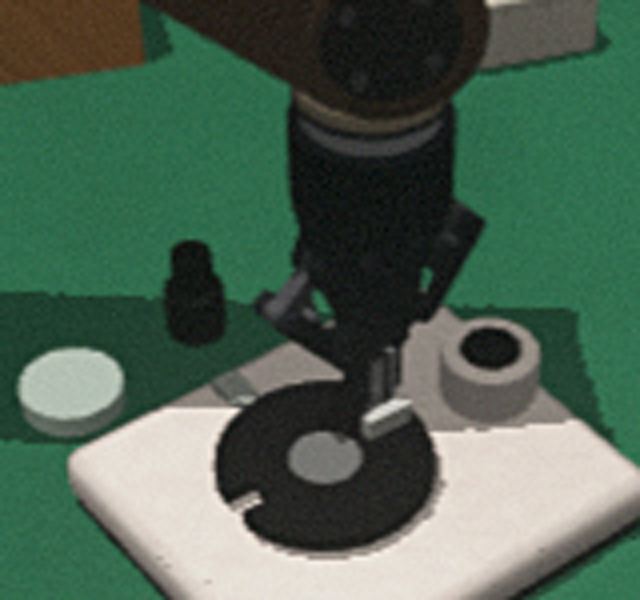

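View pics/t3.png

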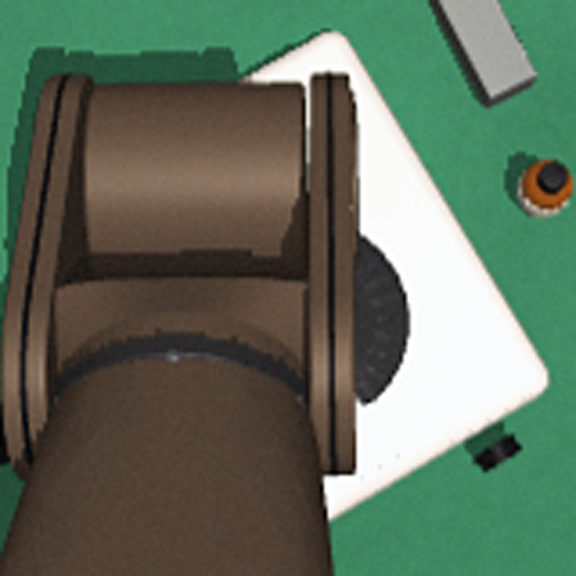

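>>> jog_arm --pt "0 0.12 0.48 0.12 0 0" --pt "0 0.12 0.48 0.12 0 0" --pt "0 0.12 0.48 0.12 0 0" --pt "0 0.12 0.48 0.12 0 0" --pt "0 0.12 0.48 0.12 0 0" --pt "0 0.12 0.48 0.12 0 0" --pt "0 0.12 0.48 0.12 0 0" --pt "0 0.12 0.48 0.12 0 0" --pt "0 0.12 0.48 0.12 0 0" --pt "0 0.12 0.48 0.12 0 0" --pt "0 0 0 0 0 0"

```text
time_s: 7.42
tcp_pos: [592.5, 48.8, 136.1]
tool_rot: [2.072, 1.57, -0.153]
contact_force: [0.3, 0.0, -0.1]
width: -0.0
```

```bash
python3 - <<'E'
from workcell import bot
from h import *
rel(bot.observe())
f=bot.grab_frame("side"); crop(f,230,140,160,125,4.8,"pics/s4.png")
f=bot.grab_frame("top"); crop(f,220,140,160,160,3.6,"pics/t4.png")
E
```

```text
pos in tool frame rel axis [  0.   39.1 -12.8] z 136.1 rib angle if flush -37.5 F [ 0.3  0.  -0.1]
```

View pics/s4.png

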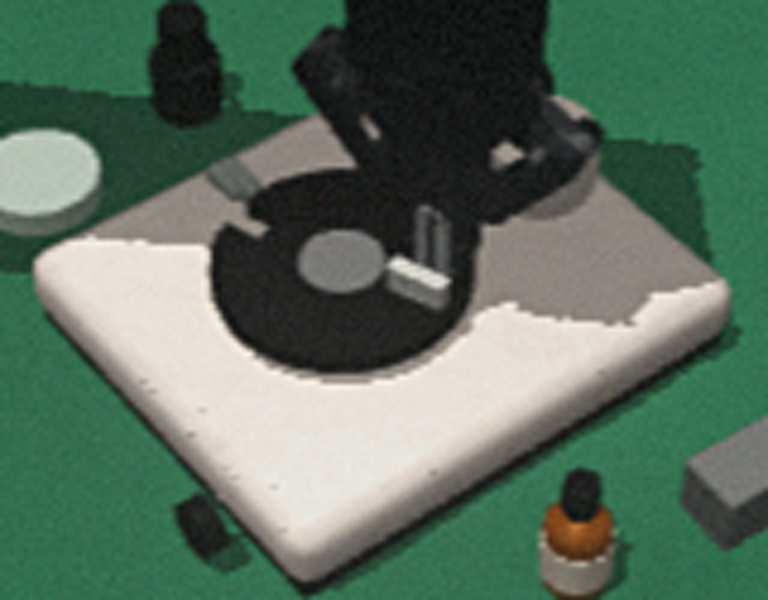

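View pics/t4.png

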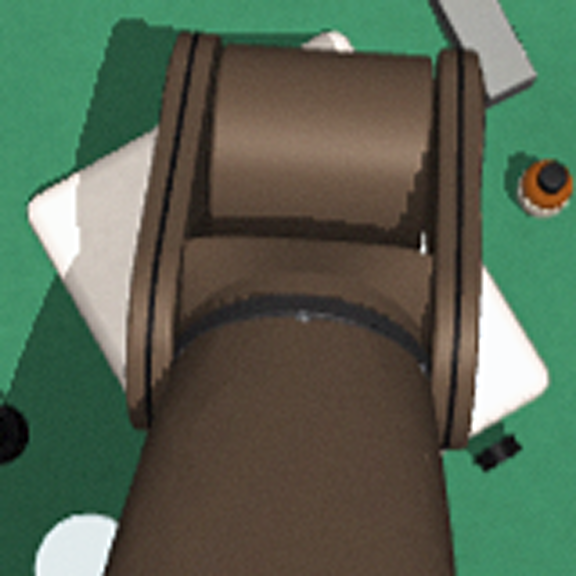

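```bash
cat >> h.py <<'E'
def model(th,off=(0,0),z=56.5,pin=119.3):
    # th: rib angle deg
    c,s=np.cos(np.radians(th)),np.sin(np.radians(th)); u=np.array([c,s]);t=np.array([-s,c]); a=A+off
    def P(r,q,zz,): return np.append(a+r*u+q*t,zz)
    rib=[P(24,-4,z+14),P(50,-4,z+14),P(50,4,z+14),P(24,4,z+14)]
    no=[P(-54.5,-7,z),P(-37,-7,z),P(-37,7,z),P(-54.5,7,z)]
    g=np.linspace(0,2*np.pi,60); disc=[np.append(a+55*np.array([np.cos(x),np.sin(x)]),z) for x in g]
    g2=[np.append(a+18*np.array([np.cos(x),np.sin(x)]),z) for x in g]
    pc,ps=np.cos(np.radians(pin)),np.sin(np.radians(pin));pu=np.array([pc,ps]);pt=np.array([-ps,pc])
    pn=[np.append(a+r*pu+q*pt,48) for r,q in((39,0),(76,0))]
    return rib,no,disc,g2,pn
def overlay(f,th,u0,v0,w,h,s,name,**k):
    im=cv2.resize(f["color"][v0:v0+h,u0:u0+w,::-1],None,fx=s,fy=s,interpolation=cv2.INTER_CUBIC).copy()
    for i,pl in enumerate(model(th,**k)):
        q=(((proj(f,np.array(pl))+.5-[u0,v0])*s-.5)*8).round().astype(np.int32)
        cv2.polylines(im,[q.reshape(-1,1,2)],i==0,[(0,0,255),(255,255,0),(0,255,255),(0,255,0),(255,0,255)][i],1,cv2.LINE_AA,3)
    cv2.imwrite(name,im)
E
python3 - <<'E'
from workcell import bot
from h import *
f=bot.grab_frame("side")
overlay(f,-38,265,165,80,65,9,"pics/o1.png")
E
```

```text
(no output)
```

View pics/o1.png

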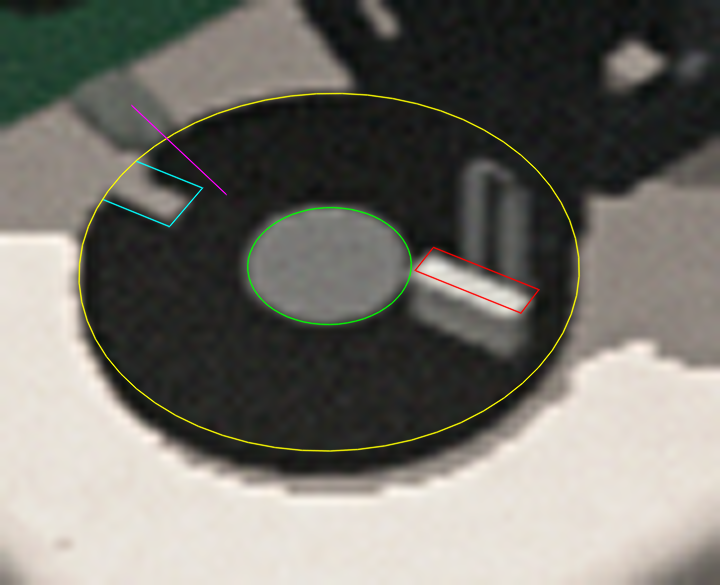

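>>> jog_arm --pt "0 0.11 0.4 0.1 0 0" --pt "0 0.11 0.4 0.1 0 0" --pt "0 0.11 0.4 0.1 0 0" --pt "0 0 0 0 0 0"

```text
time_s: 8.07
tcp_pos: [586.6, 38.0, 136.1]
tool_rot: [2.471, 1.57, -0.053]
contact_force: [1.1, 0.3, -1.4]
width: -0.3
```

```bash
cat >> h.py <<'E'
def base(f,yaw,im,u0,v0,s,off=(0,0)):
    a=A+off; c,sn=np.cos(np.radians(yaw)),np.sin(np.radians(yaw)); B=np.array([[c,-sn],[sn,c]])
    def dr(pts,z,col,cl=True):
        P=np.array([np.append(a+B@np.array(p),z) for p in pts])
        q=(((proj(f,P)+.5-[u0,v0])*s-.5)*8).round().astype(np.int32); cv2.polylines(im,[q.reshape(-1,1,2)],cl,col,1,cv2.LINE_AA,3)
    dr([(-95,-100),(135,-100),(135,100),(-95,100)],0,(255,0,0)); 
    dr([(-95,-100),(135,-100),(135,100),(-95,100)],40,(0,0,255)); 
    g=np.linspace(0,6.28,50); dr([(106+26*np.cos(x),26*np.sin(x)) for x in g],70,(0,160,0))
    dr([(-4.5,39),(-4.5,76),(4.5,76),(4.5,39)],44,(255,0,255)); dr([(0,69),(0,91)],48,(255,128,0))
E
cat > bo.py <<'E'
from workcell import bot
from h import *
import sys
yaw=29.3
f0=bot.grab_frame("top"); im=cv2.imread("pics/top0.png")[140:300,220:380]; im=cv2.resize(im,None,fx=3.6,fy=3.6,interpolation=cv2.INTER_CUBIC); base(f0,yaw,im,220,140,3.6); cv2.imwrite("pics/bt.png",im)
f=bot.grab_frame("side"); im=cv2.imread("pics/side0.png")[140:265,230:390]; im=cv2.resize(im,None,fx=4.8,fy=4.8,interpolation=cv2.INTER_CUBIC); base(f,yaw,im,230,140,4.8); cv2.imwrite("pics/bs.png",im)
overlay(f,-58,265,165,80,65,9,"pics/o2.png")
E
python3 bo.py
```

```text
(no output)
```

View pics/bt.png

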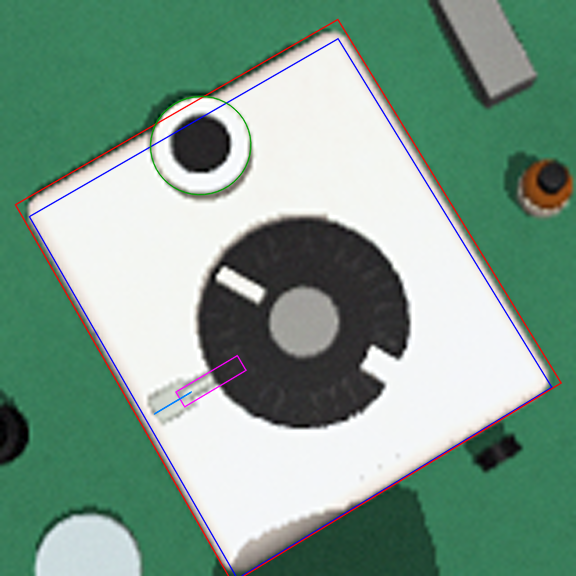

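View pics/bs.png

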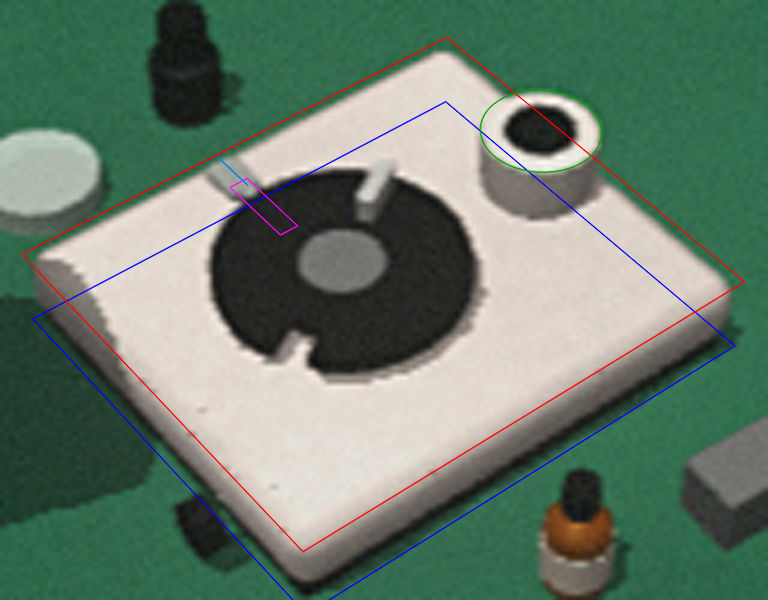

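View pics/o2.png

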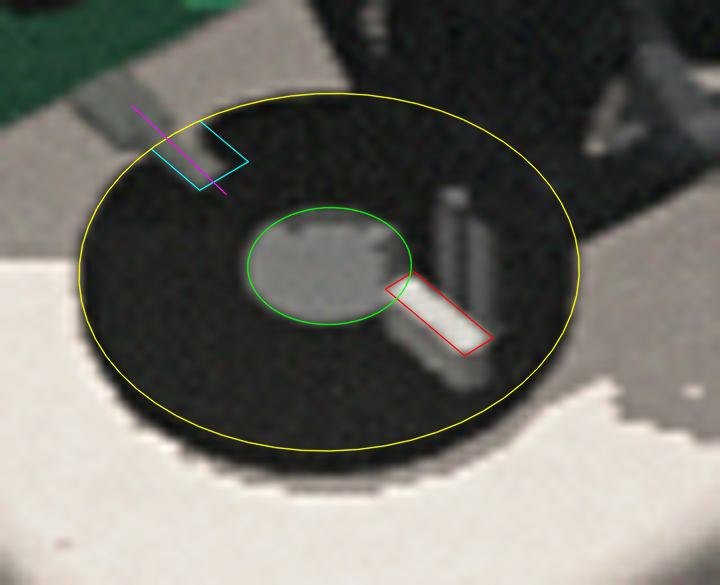

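>>> jog_arm --pt "0 0.03 0.09 0.022 0 0" --pt "0 0.03 0.09 0.022 0 0" --pt "0 0 0 0 0 0" --pt "0 0 -0.6 0 0 0" --pt "0 0 -0.6 0 0 0" --pt "-2 0 -0.6 0 0 0" --pt "-3 0 0 0 0 0" --pt "-3 0 0 0 0 0"

```text
time_s: 9.18
tcp_pos: [600.6, 46.5, 216.4]
tool_rot: [-0.517, 1.57, -3.087]
contact_force: [0.2, 0.8, -0.1]
width: -0.1
```

```bash
python3 - <<'E'
from workcell import bot
from h import *
s=bot.observe(); rel(s); delta(s,[480,250,220])
f=bot.grab_frame("side"); overlay(f,-60.7,265,165,80,65,9,"pics/o3.png")
E
```

```text
pos in tool frame rel axis [ -0.1  38.9 -30.9] z 216.4 rib angle if flush -57.3 F [ 0.2  0.8 -0.1]
tool shift cm [ -0.35 -23.64  -0.86]
zyaw -147.3
```

View pics/o3.png

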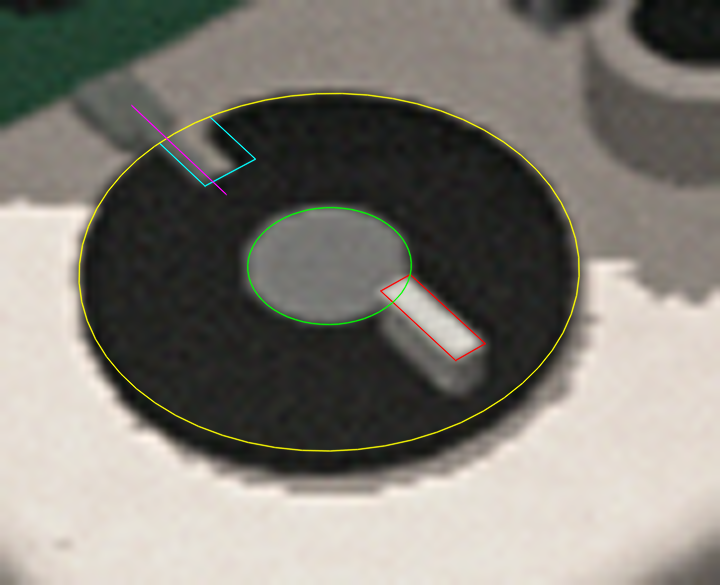

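The overlay with the rib at -60.7° matches the side image. I'll move aside to check it from the top camera as well.

>>> jog_arm --pt "0 -5 0 0 0 0" --pt "0 -5 0 0 0 0" --pt "0 -5 0 0 0 0" --pt "0 -5 0 0 0 0" --pt "0 0 0 0 0 0"

```text
time_s: 9.85
tcp_pos: [490.6, 216.9, 215.3]
tool_rot: [-0.536, 1.569, -3.102]
contact_force: [-0.7, 0.5, 0.1]
width: 0.1
```

```bash
python3 - <<'E'
from workcell import bot
from h import *
s=bot.observe(); delta(s,[553.6,62.5,160])
f=bot.grab_frame("top"); overlay(f,-60.7,255,180,100,100,6,"pics/o4.png"); crop(f,255,180,100,100,6,"pics/c4.png")
E
```

```text
tool shift cm [ 5.53 16.38  3.11]
zyaw -147.0
```

View pics/o4.png

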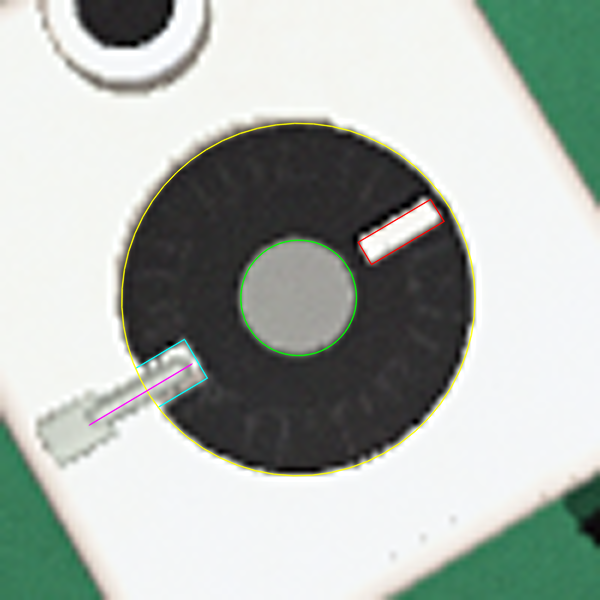

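View pics/c4.png

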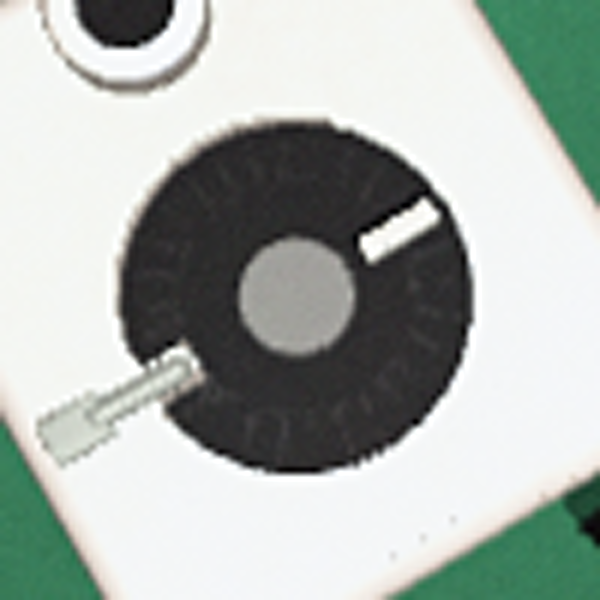

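The pin lies centred in the notch in the top view (notch at crop (165-205, 345-380), pin line through its middle). I'll go over the middle and press.

>>> jog_arm --pt "0 4.1 0.8 0 0 0" --pt "0 4.1 0.8 0 0 0" --pt "0 4.1 0.8 0 0 0" --pt "0 4.1 0.7 0 0 0" --pt "2.5 0 0 0 0 0" --pt "2.5 0 0 0 0 0" --pt "0 0 0 0 0 0"

```text
time_s: 10.78
tcp_pos: [554.0, 58.4, 163.5]
tool_rot: [-0.587, 1.566, 3.124]
contact_force: [0.2, -0.2, 1.2]
width: -0.1
```

```bash
python3 - <<'E'
from workcell import bot
from h import *
s=bot.observe(); rel(s); delta(s,[553.6,62.5,130])
E
```

```text
pos in tool frame rel axis [-0.   3.7  1.8] z 163.5 rib angle if flush -57.4 F [ 0.2 -0.2  1.2]
tool shift cm [ 3.35 -0.36 -0.2 ]
zyaw -147.4
```

>>> jog_arm --pt "1.0 -0.36 -0.2 0 0 0" --pt "1.0 0 0 0 0 0" --pt "0.8 0 0 0 0 0" --pt "0.2 0 0 0 0 0" --pt "0.2 0 0 0 0 0" --pt "0.2 0 0 0 0 0" --pt "0 0 0 0 0 0"

```text
time_s: 11.65
tcp_pos: [554.7, 63.9, 132.0]
tool_rot: [2.508, 1.571, -0.063]
contact_force: [0.0, 0.1, 0.2]
width: -0.2
```

>>> jog_arm --pt "0.15 0 0 0 0 0" --pt "0.15 0 0 0 0 0" --pt "0 0 0 0 0 0"

```text
time_s: 12.02
tcp_pos: [554.8, 63.9, 129.0]
tool_rot: [2.522, 1.571, -0.048]
contact_force: [0.2, 0.7, 0.3]
width: 0.0
```

>>> jog_arm --pt "0.1 0 0 0 0 0" --pt "0.1 0 0 0 0 0" --pt "0 0 0 0 0 0"

```text
time_s: 12.4
tcp_pos: [554.8, 63.9, 127.2]
tool_rot: [2.431, 1.57, -0.14]
contact_force: [-2.5, -0.8, 3.3]
width: 0.0
```

>>> jog_arm --pt "0.1 0 0 0 0 0" --pt "0.1 0 0 0 0 0" --pt "0 0 0 0 0 0"

```text
time_s: 12.78
tcp_pos: [554.8, 63.8, 124.9]
tool_rot: [2.539, 1.57, -0.032]
contact_force: [-0.8, 0.0, 3.1]
width: -0.2
```

>>> jog_arm --pt "0.1 0 0 0 0 0" --pt "0.1 0 0 0 0 0" --pt "0 0 0 0 0 0"

```text
time_s: 13.15
tcp_pos: [554.8, 63.9, 123.1]
tool_rot: [2.519, 1.571, -0.052]
contact_force: [-1.0, -0.5, 4.6]
width: 0.0
```

>>> jog_arm --pt "0.1 0 0 0 0 0" --pt "0 0 0 0 0 0"

```text
time_s: 13.4
tcp_pos: [554.9, 63.9, 123.0]
tool_rot: [-0.314, 1.57, -2.884]
contact_force: [-3.1, 0.5, 9.6]
width: 0.1
```

>>> jog_arm --pt "0.1 0 0 0 0 0" --pt "0 0 0 0 0 0"

```text
time_s: 13.65
tcp_pos: [555.0, 63.9, 122.9]
tool_rot: [-0.339, 1.57, -2.909]
contact_force: [-5.4, -0.6, 14.0]
width: 0.2
```

>>> jog_arm --pt "0.15 0 0 0 0 0" --pt "0 0 0 0 0 0"

```text
time_s: 13.9
tcp_pos: [555.2, 63.9, 122.7]
tool_rot: [-0.365, 1.569, -2.935]
contact_force: [-8.7, -1.0, 20.6]
width: 0.3
```

>>> jog_arm --pt "-0.4 0 0 0 0 0" --pt "-1 0 0 0 0 0" --pt "-3 0 0 0 0 0" --pt "-5 0 0 0 0 0" --pt "0 -5 0 0 0 0" --pt "0 -5 0 0 0 0" --pt "0 -5 0 0 0 0" --pt "0 -5 0 0 0 0" --pt "0 0 0 0 0 0"

```text
time_s: 15.02
tcp_pos: [444.6, 234.1, 212.8]
tool_rot: [-0.597, 1.57, 3.12]
contact_force: [0.1, -0.6, -0.9]
width: 0.5
```

```bash
python3 - <<'E'
from workcell import bot
from h import *
s=bot.observe(); print(s["tcp_pos"],s["contact_force"])
f=bot.grab_frame("top"); cv2.imwrite("pics/top9.png",f["color"][:,:,::-1])
f=bot.grab_frame("side"); overlay(f,-60.7,265,165,80,65,9,"pics/o9.png",z=50.5)
E
```

```text
[444.57833969 234.14992986 212.79085685] [ 0.10833324 -0.60713017 -0.87557897]
```

View pics/o9.png

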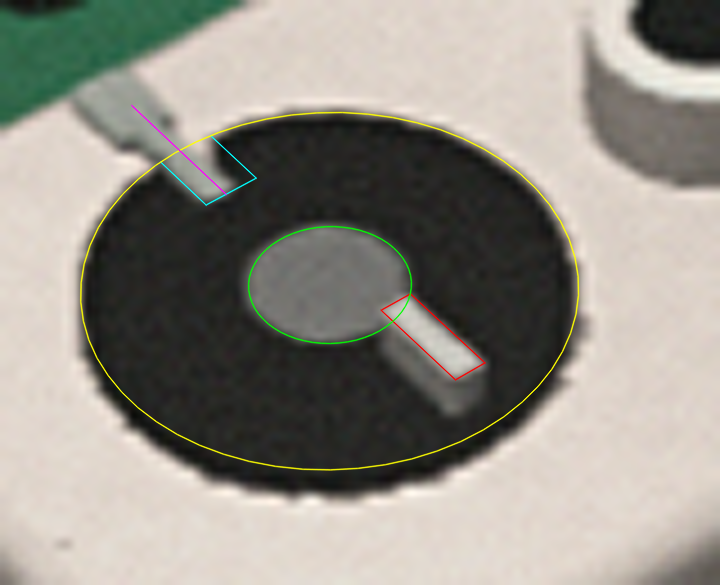

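View pics/top9.png

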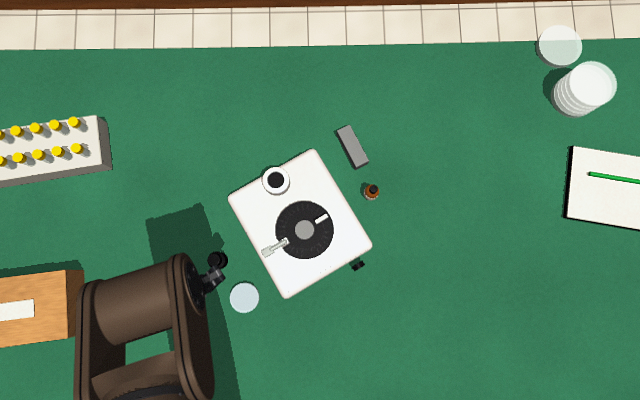

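The overlay for the seated height (top face at 50.5 mm) fits the side picture. The pin lies in the notch, and the eyepiece, bottle, dish and slide box are where they were. The hand is clear.

```bash
python3 -c "
from workcell import bot
print(bot.hand_in())"
```

```text
the job is handed in; nothing more can be done
None
```

The plate is turned onto the pin and pressed fully home, and the job was handed in at about 15 s of the 48 s allowed. I pushed the rib about 120° clockwise with the closed fingertips, then pressed the middle of the plate and took the hand away.

- **Alignment before pressing:** both cameras showed the notch centred on the pin, with the model overlay fitting the rib at -60.7°.
- **Seating:** the plate moved down under about 3–5 N, then stopped hard with the fingertips at about 50.4 mm; the seated height is 50.5 mm. I pressed to about 21 N to make sure.
- **After withdrawing:** the side picture matches the plate 6 mm lower with the pin in the notch. The bystanders look unmoved, and the gripper touches nothing (force under 1 N).

No check failed. The two cameras' estimates of the pin direction differed by about 2–3°, and I settled that by using the base yaw.

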